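# Seat a plate on the inclined fixture

### The arm

A 7-joint arm with a two-finger parallel gripper is mounted at the origin on the work surface. World frame = base frame: x ahead of the robot, y to its left, z up, the work surface at z = 0. Lengths are in m, angles in rad, forces in N, time in s.
With the tool pointing down it reaches from about 0.425 to 0.925 m from the base axis. Payload 6.8 kg.
Tool frame: the origin (TCP) lies midway between the tips of the shut fingers; the grasp point (between the pads) lies bot.grasp_offset behind it (bot.grasp_offset is the distance from the TCP to the grasp point, in m); x points along the fingers, y is the direction in which the jaws open and shut, and the axes are right-handed (so a half turn about x gives the same grasp; the last joint's range is limited). The gripper opens to 85 mm and grips with 20 to 120 N. Pads are 22 mm wide; open, the fingers measure 114 mm over their backs; the gripper's body (76 mm by 85 mm) begins 54 mm behind the grasp point. The pads swing forward as they close: fully open they stand 13 mm farther back than shut.
Start: joints at [-1.286, 0.477, 0.022, 1.555, -0.011, 1.109, -0.083], TCP at [0.258, 0.624, 0.231] pointing down, gripper open.
Joint ranges: [-2.96, 2.96], [-0.34, 2.1], [-1.41, 1.46], [0.24, 2.44], [-1.37, 4.51], [0.17, 1.92], [-2.96, 2.96]. Speed limits (rad/s): [2.39, 2.39, 3.14, 3.14, 3.14, 3.14, 3.14].

### API

Orientations are given as a unit quaternion [w, x, y, z].
In Python, from plant import bot, optics gives the robot as it stands.
- The arm moves only by the tool arm_command, never from a script. Its argument "increments" is text: rows parted by semicolons, each of 6 numbers parted by spaces: the shift along the tool's x, y, z in cm, then the turn, a rotation vector about the tool's x, y, z in rad. A call has 1 to 5 rows; each row is the pose to reach, as a shift and turn from the pose commanded when the call began, along the tool's axes at that moment; what a row does not reach only later rows make up. A row lasts 1/8 s, in which the tool goes at most 62.5 mm and 10.7 degrees, less where a joint would pass 70% of its speed; a pose out of reach is approached as far as the arm can. A call with a gripper value outside its range is refused whole. "claw" is the opening in per cent of the stroke, from 0 (shut) to 100 (fully open), set as the call begins (left out, the last holds). The fingers move at their own pace and stop on an object; "newtons" is the grip in N (left out, the last holds). Time passes only in rows, so rows that repeat a pose let the fingers close. It gives the time, the measured TCP pose, the force and the opening at its end, in the units of the state.
- bot.get_state(): the state, without advancing time (a new reading comes with each control period).
- optics.grab_frame(name): name is "scene" or "top" or "wrist"; returns a dict with "frame" (400x640x3 uint8, red, green, blue), "z_map" (400x640 float32, m along the optical axis (not along the pixel's ray), 0 where there is no reading), "fx", "fy", "cx", "cy" (pixels), "distortion" ([k1, k2, p1, p2, k3] as OpenCV has them; the pictures are not rectified), "R" (3x3) and "t" (3): a world point X has camera coordinates R X + t; the wrist camera has in their place "T_tool_cam" (4x4, takes a point from camera to tool coordinates, whose origin is the TCP and whose axes are the tool frame's). Camera axes: x right, y down, z forward; pixel columns grow to the right and rows downward; lengths in m; the calibration is good to about 2 mm. A picture is of the moment at which its call begins: read the wrist's pose just before it.
- bot.sign_off(): hands the job in, once; it reports no verdict.
The state is a dict: "t": time; "joint_pos": joint angles; "qd": joint speeds; "effort": joint torques, N m; "eef_pos": TCP position; "ee_rot": TCP orientation; "ft_force": force on the tool from outside, world axes, zero at the start; "ft_torque": the same for the moment, N m; "gripper_width": finger opening in m.
Only numpy, scipy, OpenCV 4.12 (cv2) and the standard library are available. Lean on these libraries where they do the work, as an engineer would, in place of code of your own. Each camera call takes 0.05 s, during which the arm holds its last target.

### The job

Take the longest of the three plates out of the rack, lay it down flat on the bench and let go of it, so that you can take it again across its width. Then lay it flat on the inclined fixture, its length running straight up the middle of the slope, slide it gently down, without ramming the fixture, until its end sits flush against the ledge with the switch lever held fully pressed, and let go of it. Leave the other two plates, the brass gear and the oil bottle where they are.

Things in the scene. Friction and masses are not known exactly. Their poses are not given: they have to be found in the camera images.
- long_plate: the longest plate, bare aluminium, 120 x 56 x 18 mm, about 0.33 kg, dark bolt-hole marks near its ends; ends alike, faces alike. Origin at its centre; x along its length, y through its thickness, z along its 56 mm width. At first it stands on a long edge in any slot of the rack, top edge 64 mm above the bench. Stood on edge on the bench, a push near its top knocks it flat
- mid_plate: bystander: plate of the same section and material, 90 x 56 x 18 mm, standing in another slot. Origin at its centre, axes as for the longest plate
- short_plate: bystander: plate of the same section and material, 66 x 56 x 18 mm, standing in another slot. Origin at its centre, axes as for the longest plate
- rack: fixed wooden rack: board 130 (x) x 190 (y) x 8 mm, three slots along its x at y = -70, 0, 70 mm, each 21 mm wide between rails 60 mm long, 8 mm thick, tops 24 mm above the bench. Origin: centre of its underside, z up. It stands left or right of the bench's middle, the inclined fixture on the other side; between them (x 0.4 to 0.6 m, y -0.08 to 0.08 m) the bench is free
- incline: steel inclined plate of a fixed fixture, 30 degrees from level. x points up the slope (roughly away from the robot), y across it, z square out of it. Surface x -45 to 185 mm, y -55 to 55 mm. An adjustable ledge 12 mm high, y -45 to 45 mm, is clamped across it, its upper face anywhere from x 0 to 35 mm: find it by touch. Origin: on the surface, mid width, 55 mm above the bench. A plate let go on the bare slope may stay or slide
- lever (a joint): angle of the steel switch lever (16 mm wide, 30 long) in the ledge's 24 mm middle gap, a black switch box behind, rad: 0 = free, tip leaning 11 mm up the slope past the ledge's face. So lay the plate above it (lower end at x 50 mm or more) and slide down. It grows as pressed; a plate fully home holds it at 0.32; its stop is 0.6. It pushes back with 1 N. A force over 80 N would damage the fixture
- gear: bystander: brass gear wheel lying on the bench beyond the free middle, 82 mm across, 12 mm thick, hub 20 mm high. Origin at the centre of its underside
- oil_bottle: bystander: clear plastic oil bottle with black cap, 48 mm across, 110 mm tall, beyond the free middle of the bench. Origin at the centre of its underside
There are look-alikes about, which are no part of the job. Leave any pink, red or turquoise look-alike of the long_plate alone.

How it is judged:
On the way:
1. the longest plate lies flat on the bench, let go of ((angle between long_plate's own y axis and vertical below 0.1 rad or angle between long_plate's own y axis and vertical above 3.04 rad) and height (world z) of long_plate below 0.014 m and contact force between the fingers and long_plate below 0.1 N), for 0.2 s.
At the end, for the whole second after the job is handed in: the longest plate lies still and let go of, flat on the inclined plate and its length straight up it (each within 0.06 rad), its centre within 12 mm of the middle line and at x 55 to 100 mm of the inclined plate, its end against the ledge so that the lever is held beyond 0.22 rad (angle between the y axis of long_plate and the z axis of incline, either way round below 0.06 rad and angle between the x axis of long_plate and the x axis of incline, either way round below 0.06 rad and x of long_plate in the frame of incline between 0.055 and 0.1 m and y of long_plate in the frame of incline between -0.012 and 0.012 m and z of long_plate in the frame of incline between 0.005 and 0.012 m and value of joint lever above 0.22 rad and linear speed of long_plate below 0.01 m/s); the robot touches nothing.
It fails at once if the plate is rammed or dropped onto the fixture, with over 80 N (contact force between long_plate and incline above 80 N).
It fails at once if one of the other two plates, the gear or the oil bottle is moved more than 30 mm (distance of any of mid_plate, short_plate, gear, oil_bottle from where it was at the start of the episode above 0.03 m).
It also fails if it takes over 72 s, if anything falls off the work surface, if the arm or the gripper's body presses on something with over 40 N, if the wrist force passes 120 N, or if a joint passes its speed limit or range.

## Working session

There is one attempt and no reset: what is moved stays moved. The work goes in short steps, Python scripts to look and compute and a tool call to move; the robot and the scene stay as the last step left them, time stands still between calls to the robot, and variables do not carry over. Pictures are saved under pics/ and viewed, and the job is handed in when it is done.

Besides the shell and the picture viewer there is one more tool, called as name(argument=value, ...) on one line, values as JSON. arm_command: Moves the arm, as the interface text tells. Its arguments: {"type":"object","properties":{"increments":{"type":"string"},"claw":{"type":"number"},"newtons":{"type":"number"}},"required":["increments"]}

```bash
mkdir -p pics; ls
python3 - <<'E'
from plant import bot, optics
import cv2,numpy as np
s=bot.get_state();print(s,bot.grasp_offset)
for n in ["scene","top"]:
    f=optics.grab_frame(n);cv2.imwrite(f"pics/{n}0.png",f["frame"][:,:,::-1])
    np.savez(f"{n}0.npz",**f);print(n,f["fx"],f["R"],f["t"],f["distortion"])
E
```

```text
pics
{'t': 0.0, 'joint_pos': array([-1.28606559,  0.47779195,  0.02235113,  1.55646877, -0.01150565,
        1.10928967, -0.08308833]), 'qd': array([-1.76726252e-03,  1.70682584e-03, -1.32321798e-04, -2.38618543e-04,
        2.33923041e-05, -2.17588762e-03, -7.90482332e-04]), 'effort': array([ 7.23651337e-04, -5.96459091e+01,  1.60765573e+00, -2.81192422e+01,
        1.24157500e-02,  9.33847041e-03,  8.92821731e-06]), 'eef_pos': array([0.25818385, 0.62302399, 0.23032409]), 'ee_rot': array([ 0.69343331,  0.1373462 ,  0.69359061, -0.13863019]), 'ft_force': array([-0.3398236 ,  0.24266298,  0.13689205]), 'ft_torque': array([0.0297223 , 0.00894674, 0.01161738]), 'gripper_width': 0.08542376753682954} 0.0187
scene 423.5398564082418 [[ 0.82487501  0.56484167 -0.02313225]
 [ 0.27802491 -0.44096659 -0.85337601]
 [-0.49222288  0.6974972  -0.52078238]] [-0.44905427 -0.09957806  1.40520891] [-0.01122093  0.          0.          0.          0.        ]
top 483.01779210981283 [[ 0.0111029  -0.99975091 -0.01936099]
 [-0.98098425 -0.00713837 -0.19395606]
 [ 0.19376954  0.0211463  -0.98081915]] [0.0083149  0.56377979 0.97166901] [-0.14223755  0.          0.          0.          0.        ]
```

View pics/scene0.png

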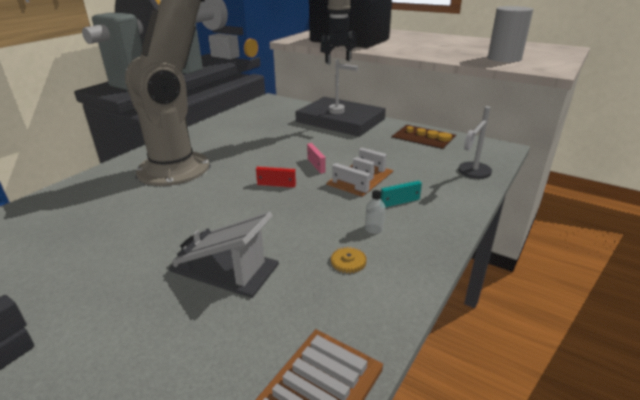

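View pics/top0.png

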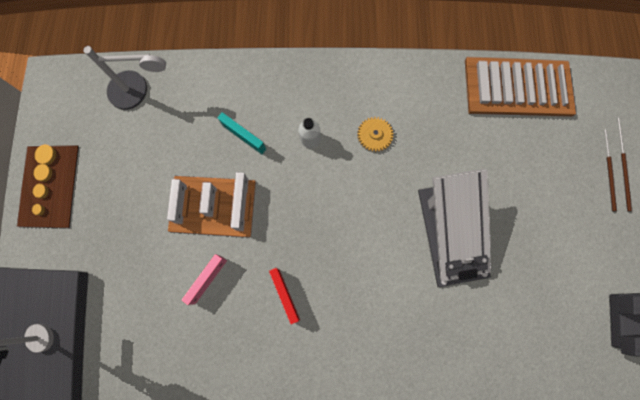

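The top view shows three aluminium plates in the rack, at pixels (176,200), (206,197) and (239,200). The pink (203,280), red (284,295) and turquoise (241,132) pieces are look-alikes. The plate at (239,200) looks longest, so I'll measure it and check an enlarged crop.

```bash
cat > h.py <<'E'
import numpy as np,cv2
from scipy.spatial.transform import Rotation as Rn
def cloud(f,R=None,t=None):
    R=f["R"] if R is None else R; t=f["t"] if t is None else t
    K=np.array([[f["fx"],0,f["cx"]],[0,f["fy"],f["cy"]],[0,0,1]],float)
    v,u=np.mgrid[0:400,0:640]
    p=cv2.undistortPoints(np.stack([u,v],-1).reshape(-1,1,2).astype(float),K,np.array(f["distortion"],float)).reshape(400,640,2)
    z=f["z_map"]; c=np.dstack([p*z[...,None],z])
    w=(c-np.array(t))@np.array(R)   # R^T (c-t)
    w[z==0]=np.nan
    return w
def rect(pts):
    (c,s,a)=cv2.minAreaRect((pts*1000).astype(np.float32)); return np.round(c,1),np.round(s,1),round(a,2),np.round(cv2.boxPoints((c,s,a)),0).tolist()
E
python3 - <<'E'
from h import *
f=np.load("top0.npz");w=cloud(f);im=f["frame"]
print("bench",w[330,400],w[200,350])
for n,(u0,u1,v0,v1) in dict(A=(160,192,170,235),B=(192,222,170,235),C=(224,255,165,235)).items():
    p=w[v0:v1,u0:u1].reshape(-1,3); p=p[(p[:,2]>.055)&(p[:,2]<.072)]
    print(n,len(p),np.median(p[:,2]),rect(p[:,:2]))
p=w[165:240,160:260].reshape(-1,3);p=p[(p[:,2]>.003)&(p[:,2]<.012)];print("board",rect(p[:,:2]))
# incline
p=w[170:290,425:500]; 
q=w[180:245,445:482].reshape(-1,3);q=q[np.isfinite(q[:,0])]
A=np.c_[q[:,:2],np.ones(len(q))]
for i in range(6):
    c=np.linalg.lstsq(A,q[:,2],rcond=None)[0];r=abs(A@c-q[:,2]);m=r<.004
    A,q=A[m],q[m]
print("plane",c,len(q),"slope",np.degrees(np.arctan(np.hypot(*c[:2]))),"dir",np.degrees(np.arctan2(c[1],c[0])),rect(q[:,:2]))
cv2.imwrite("pics/crop.png",np.vstack([cv2.resize(im[160:245,150:270],(600,425),interpolation=2)])[:,:,::-1])
cv2.imwrite("pics/crop2.png",cv2.resize(im[165:295,415:515],(450,585),interpolation=2)[:,:,::-1])
E
```

```text
bench [ 0.28671994 -0.15209519  0.00107095] [ 0.57091383 -0.04382399 -0.00072337]
A 361 0.06414074722663429 (array([557.5, 338.6]), array([20.4, 89.1]), 87.99, [[513.0, 330.0], [602.0, 327.0], [602.0, 347.0], [513.0, 350.0]])
B 260 0.06432461135507363 (array([561.2, 267.2]), array([17.2, 66. ]), 86.99, [[528.0, 260.0], [594.0, 257.0], [595.0, 274.0], [529.0, 277.0]])
C 505 0.06424452309352985 (array([557.8, 197.3]), array([ 19.1, 117.2]), 86.84, [[499.0, 191.0], [616.0, 185.0], [617.0, 204.0], [500.0, 210.0]])
board (array([564.8, 275.5]), array([172. , 233.4]), 0.84, [[477.0, 391.0], [481.0, 158.0], [653.0, 160.0], [649.0, 393.0]])
plane [ 0.5700931   0.10393182 -0.16527778] 2324 slope 30.091837229673228 dir 10.331941429252439 (array([ 525.2, -270.1]), array([126.2,  79.3]), 5.93, [[458.0, -237.0], [467.0, -316.0], [592.0, -303.0], [584.0, -224.0]])
```

View pics/crop.png

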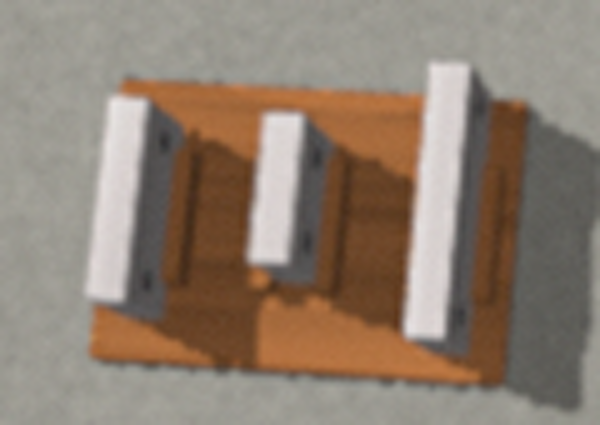

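View pics/crop2.png

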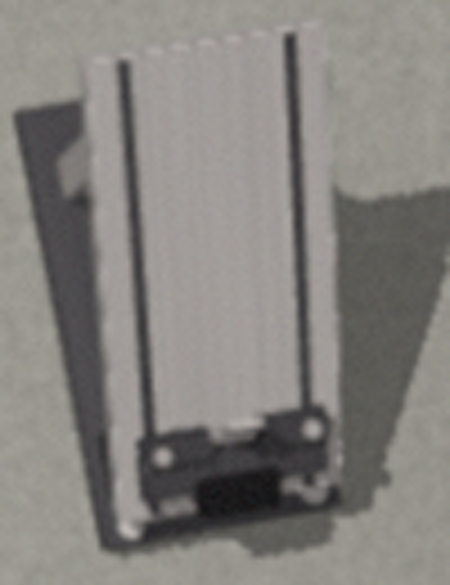

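The crop confirms it: plate C at (239,200) measures 117 x 19 mm at 64 mm high, against 89 mm for A and 66 mm for B, so C is the long plate. Next is the incline's frame.

Run:
```python
from h import *
f=np.load("top0.npz");w=cloud(f);im=f["frame"].astype(int)
c=np.array([ 0.5700931,0.10393182,-0.16527778])
reg=np.zeros((400,640),bool);reg[165:290,420:505]=True
for i in range(5):
    r=w[...,0]*c[0]+w[...,1]*c[1]+c[2]-w[...,2]
    m=reg&(abs(r)<(.004 if i<3 else .003))
    q=w[m];c=np.linalg.lstsq(np.c_[q[:,:2],np.ones(len(q))],q[:,2],rcond=None)[0]
print(c,np.degrees(np.arctan(np.hypot(*c[:2]))),np.degrees(np.arctan2(c[1],c[0])),m.sum())
n=np.array([-c[0],-c[1],1]);n/=np.linalg.norm(n)
vis=f["frame"].copy();vis[m]=(0,255,0)
cv2.imwrite("pics/m.png",cv2.resize(vis[165:295,415:515],(450,585),interpolation=0)[:,:,::-1])
# row-wise left/right edges in world
L=[];Rr=[]
for v in range(180,262,2):
    k=np.where(m[v])[0]
    if len(k)>25: L.append(w[v,k[0]]);Rr.append(w[v,k[-1]])
for E in(L,Rr):
    E=np.array(E);d=cv2.fitLine(E[:,:2].astype(np.float32),cv2.DIST_HUBER,0,1e-4,1e-4).ravel();s=np.sign(d[0])
    print("edge dir",np.degrees(np.arctan2(s*d[1],s*d[0])),d[2:])
pts=w[m];print(rect(pts[:,:2]),pts[:,2].min(),pts[:,2].max())
```

```text
[ 0.56787732  0.1009485  -0.16491635] 29.97549158604631 10.079867726445457 4257
edge dir 9.388905 [ 0.51206005 -0.2154146 ]
edge dir 9.3145895 [ 0.5140482  -0.32460746]
(array([ 498.7, -273.2]), array([201. , 113.1]), 10.32, [[390.0, -236.0], [410.0, -347.0], [608.0, -311.0], [587.0, -200.0]]) 0.03060030896285963 0.14984334641594152
```

View pics/m.png

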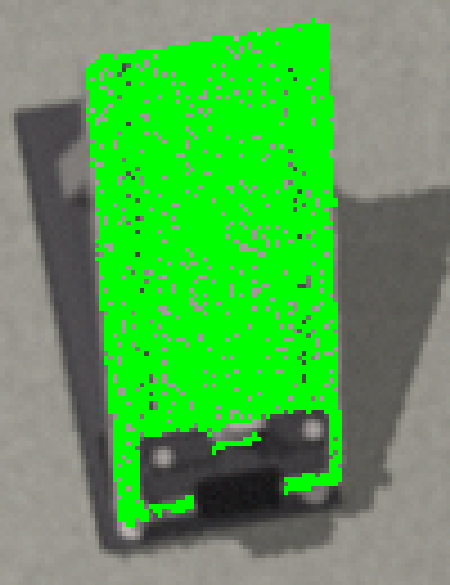

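```bash
cat >> h.py <<'E'
def tool(appr,jaw):
    x=np.array(appr,float);x/=np.linalg.norm(x);y=np.array(jaw,float);y-=x*(x@y);y/=np.linalg.norm(y)
    return np.c_[x,y,np.cross(x,y)]
def cur():
    from plant import bot
    s=bot.get_state();q=s["ee_rot"];return s,np.array(s["eef_pos"]),Rn.from_quat([q[1],q[2],q[3],q[0]]).as_matrix()
def go(p,Rt):
    s,P,R=cur();d=R.T@(np.array(p)-P)*100;r=Rn.from_matrix(R.T@Rt).as_rotvec()
    print("t",round(s["t"],2),"P",P.round(4),"F",np.round(s["ft_force"],1),"gw",round(s["gripper_width"],4))
    print("shift cm",d.round(2),"rot",r.round(3))
def down(yawdeg,sgn=1):  # jaw direction at yaw+90
    a=np.radians(yawdeg+90);return tool([0,0,-1],[sgn*np.cos(a),sgn*np.sin(a),0])
A=np.radians(9.8);C,S=np.cos(A),np.sin(A);c3,s3=np.cos(np.pi/6),.5
RI=np.c_[[c3*C,c3*S,s3],[-S,C,0],[-s3*C,-s3*S,c3]]
OI=np.array([.4377,-.2836,.055])
E
python3 - <<'E'
from h import *
s,P,R=cur();print(R.round(2))
for sg in(1,-1): go([.558,.197,.16],down(-3,sg))
f=np.load("top0.npz");w=cloud(f)
q=(w[165:295,420:505].reshape(-1,3)-OI)@RI
q=q[np.isfinite(q[:,0])]
for y0,y1 in[(-42,-16),(16,42),(-7,7)]:
    m=(q[:,1]*1e3>y0)&(q[:,1]*1e3<y1)&(q[:,2]>.004)&(q[:,2]<.05)&(q[:,0]>-.05)&(q[:,0]<.1);print(y0,np.c_[np.percentile(q[m,0]*1e3,[2,50,90,98]),np.percentile(q[m,2]*1e3,[2,50,90,98])].round(1).tolist(),m.sum())
E
```

```text
[[-0.    0.38  0.92]
 [-0.    0.92 -0.38]
 [-1.   -0.    0.  ]]
t 0.1 P [0.2582 0.6231 0.2304] F [ 0.8 -0.2  0.2] gw 0.0853
shift cm [  7.1  -27.87  44.01] rot [-0.34  -0.     0.002]
t 0.1 P [0.2582 0.6231 0.2304] F [ 0.8 -0.2  0.2] gw 0.0853
shift cm [  7.1  -27.87  44.01] rot [2.801e+00 2.000e-03 0.000e+00]
-42 [[-34.9, 4.7], [-14.0, 9.2], [-0.1, 13.5], [1.7, 15.6]] 175
16 [[-36.8, 4.5], [-15.4, 10.0], [0.4, 14.3], [15.3, 15.8]] 201
-7 [[-39.3, 4.8], [-22.1, 14.1], [9.7, 24.7], [12.3, 27.7]] 117
```

arm_command(increments="0 -5 8.8 -0.07 0 0; 0 -11.2 17.6 -0.14 0 0; 0 -16.8 26.4 -0.2 0 0; 0 -22.3 35.2 -0.27 0 0; 0 -27.9 44 -0.34 0 0", claw=55)

```text
t: 0.72
eef_pos: [0.4393, 0.3664, 0.2311]
ee_rot: [0.707, 0.018, 0.707, -0.018]
ft_force: [-0.2, 0.7, 0.7]
gripper_width: 0.047
```

arm_command(increments="0 0 0 0 0 0")

```text
t: 0.85
eef_pos: [0.4425, 0.3622, 0.2312]
ee_rot: [0.707, 0.021, 0.706, -0.023]
ft_force: [0.2, 1.3, 0.2]
gripper_width: 0.0474
```

Run:
```python
from h import *
go([.558,.197,.16],down(-3))
```

```text
t 0.85 P [0.4425 0.3622 0.2312] F [0.2 1.3 0.2] gw 0.0474
shift cm [  7.18 -15.75  12.56] rot [-0.01   0.001  0.003]
```

arm_command(increments="0 -15.75 12.55 -0.01 0 0; 0 -15.75 12.55 -0.01 0 0; 0 -15.75 12.55 -0.01 0 0; 0 -15.75 12.55 -0.01 0 0; 7.2 -15.75 12.55 -0.01 0 0")

```text
t: 1.48
eef_pos: [0.5599, 0.2055, 0.1723]
ee_rot: [0.71, 0.018, 0.703, -0.014]
ft_force: [0.4, 0.3, -1.6]
gripper_width: 0.0472
```

arm_command(increments="0 0 0 0 0 0; 0 0 0 0 0 0")

```text
t: 1.72
eef_pos: [0.5556, 0.2059, 0.17]
ee_rot: [0.707, 0.015, 0.707, -0.014]
ft_force: [0.9, 0.1, 0.3]
gripper_width: 0.047
```

Run:
```python
from h import *
from plant import optics
go([.558,.197,.034],down(-3))
s,P,R=cur()
f=optics.grab_frame("wrist");cv2.imwrite("pics/w1.png",f["frame"][:,:,::-1])
T=f["T_tool_cam"];Rw=R@T[:3,:3];tw=R@T[:3,3]+P
w=cloud(f,Rw.T,-Rw.T@tw)
m=(w[...,2]>.056)&(w[...,2]<.072)&(abs(w[...,1]-.197)<.03)
print(m.sum(),np.median(w[m][:,2]),rect(w[m][:,:2]))
```

```text
t 1.73 P [0.5556 0.2059 0.17  ] F [0.9 0.1 0.3] gw 0.047
shift cm [13.6  -0.89  0.27] rot [ 0.011  0.    -0.001]
2563 0.06214225422421946 (array([558.3, 198.4]), array([ 18. , 119.8]), 87.19, [[498.0, 192.0], [618.0, 186.0], [619.0, 204.0], [499.0, 210.0]])
```

View pics/w1.png

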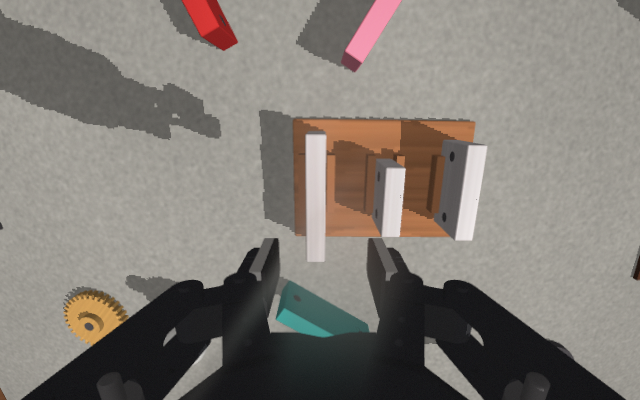

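The wrist view shows the long plate at pixel (316,198). It measures 119.8 x 18 mm with its centre at (0.558, 0.198), which agrees with the top view. I'll descend onto it.

arm_command(increments="0 -0.8 0.27 0.011 0 0; 5 -0.8 0.27 0.011 0 0; 9 -0.8 0.27 0.011 0 0; 11 -0.8 0.27 0.011 0 0; 11 -0.8 0.27 0.011 0 0")

```text
t: 2.4
eef_pos: [0.5576, 0.1958, 0.0585]
ee_rot: [0.706, 0.019, 0.707, -0.02]
ft_force: [0.5, -0.4, 0.2]
gripper_width: 0.0467
```

Run:
```python
from h import *
go([.558,.198,.032],down(-3))
```

```text
t 2.4 P [0.5576 0.1958 0.0585] F [ 0.5 -0.4  0.2] gw 0.0467
shift cm [2.65 0.23 0.03] rot [-0.002 -0.001  0.001]
```

arm_command(increments="1.5 0.2 0 0 0 0; 2.6 0.2 0 0 0 0; 2.6 0.2 0 0 0 0; 2.6 0.2 0 0 0 0")

```text
t: 2.9
eef_pos: [0.5582, 0.1984, 0.0331]
ee_rot: [0.707, 0.019, 0.707, -0.019]
ft_force: [0.1, 0.0, -0.4]
gripper_width: 0.0473
```

arm_command(increments="0 0 0 0 0 0; 0 0 0 0 0 0; 0 0 0 0 0 0; 0 0 0 0 0 0", claw=0, newtons=50)

```text
t: 3.4
eef_pos: [0.5583, 0.1985, 0.0333]
ee_rot: [0.707, 0.019, 0.707, -0.019]
ft_force: [-0.2, 0.4, 5.2]
gripper_width: 0.0173
```

arm_command(increments="-2 0 0 0 0 0; -6 0 0 0 0 0; -8 0 0 0 0 0; -8 0 0 0 0 0")

```text
t: 3.9
eef_pos: [0.5589, 0.1987, 0.1148]
ee_rot: [0.708, 0.02, 0.706, -0.019]
ft_force: [-1.5, -0.1, -4.3]
gripper_width: 0.0177
```

Run:
```python
from h import *
go([.51,.04,.08],down(-3))
```

```text
t 3.9 P [0.5589 0.1987 0.1148] F [-1.5 -0.1 -4.3] gw 0.0177
shift cm [  3.45 -16.11  -4.04] rot [-0.002  0.003 -0.002]
```

arm_command(increments="0 -4 -1 0 0 0; 0 -8.5 -2.1 0 0 0; 0 -13 -3.2 0 0 0; 0 -16.1 -4 0 0 0; 3.5 -16.1 -4 0 0 0")

```text
t: 4.53
eef_pos: [0.5098, 0.0364, 0.0786]
ee_rot: [0.708, 0.021, 0.706, -0.021]
ft_force: [1.2, 0.6, -3.8]
gripper_width: 0.0172
```

arm_command(increments="0 0 0 0 0 0; 0 0 0 0 0 0")

```text
t: 4.78
eef_pos: [0.5093, 0.0402, 0.0779]
ee_rot: [0.707, 0.019, 0.707, -0.019]
ft_force: [0.4, -0.5, -3.5]
gripper_width: 0.0173
```

Run:
```python
from h import *
go([.51,.04,.026],down(-3))
```

```text
t 4.78 P [0.5093 0.0402 0.0779] F [ 0.4 -0.5 -3.5] gw 0.0173
shift cm [ 5.19 -0.02  0.07] rot [-0.001 -0.001  0.   ]
```

arm_command(increments="2.5 0 0 0 0 0; 4.5 0 0 0 0 0; 5.1 0 0 0 0 0; 5.2 0 0 0 0 0; 5.2 0 0 0 0 0")

```text
t: 5.4
eef_pos: [0.5101, 0.04, 0.0266]
ee_rot: [0.707, 0.019, 0.706, -0.019]
ft_force: [-0.1, -0.6, -2.8]
gripper_width: 0.0175
```

arm_command(increments="0.1 0 0 0 0 0; 0.15 0 0 0 0 0; 0.15 0 0 0 0 0")

```text
t: 5.78
eef_pos: [0.5099, 0.0399, 0.0252]
ee_rot: [0.707, 0.019, 0.706, -0.019]
ft_force: [-1.8, 0.6, 6.1]
gripper_width: 0.0171
```

Touching the bench (force changed sign to +6 N). I'll release, go up, shift to +y, and shut the fingers.

arm_command(increments="0 0 0 0 0 0; 0 0 0 0 0 0; 0 0 0 0 0 0", claw=45)

```text
t: 6.15
eef_pos: [0.5095, 0.0397, 0.0243]
ee_rot: [0.707, 0.019, 0.707, -0.019]
ft_force: [-0.1, -1.1, 0.5]
gripper_width: 0.0382
```

arm_command(increments="-3 0 0 0 0 0; -7 0 0 0 0 0; -7 0 0 0 0 0; -7 5.5 0 0 0 0; -7 5.5 0 0 0 0")

```text
t: 6.78
eef_pos: [0.512, 0.0995, 0.0936]
ee_rot: [0.707, 0.017, 0.707, -0.016]
ft_force: [0.1, -0.8, 0.1]
gripper_width: 0.0382
```

arm_command(increments="0 0 0 0 0 0; 0 0 0 0 0 0; 0 0 0 0 0 0", claw=0)

```text
t: 7.15
eef_pos: [0.5122, 0.0935, 0.0941]
ee_rot: [0.707, 0.019, 0.707, -0.02]
ft_force: [0.2, 0.4, -1.0]
gripper_width: 0.0
```

Run:
```python
from h import *
from plant import optics
go([.51,.09,.042],down(-3))
f=optics.grab_frame("top");cv2.imwrite("pics/t2.png",f["frame"][:,:,::-1])
w=cloud(f);m=(w[...,2]>.047)&(w[...,2]<.062)&(abs(w[...,1]-.04)<.03)&(abs(w[...,0]-.51)<.08)
print(m.sum(),np.median(w[m][:,2]) if m.any() else 0,rect(w[m][:,:2]) if m.any() else 0)
```

```text
t 7.15 P [0.5122 0.0935 0.0941] F [ 0.2  0.4 -1. ] gw 0.0
shift cm [ 5.21 -0.36 -0.2 ] rot [-0.003 -0.     0.   ]
425 0.05615477914505514 (array([508.8,  40.1]), array([ 18.1, 120.3]), 87.01, [[448.0, 34.0], [568.0, 28.0], [569.0, 46.0], [449.0, 52.0]])
```

View pics/t2.png

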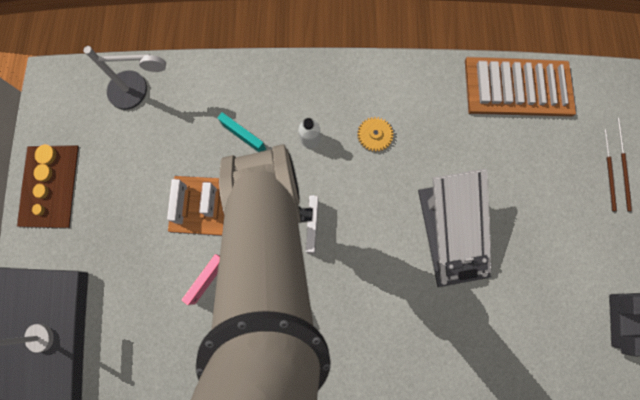

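The top view shows the plate standing at pixel (312,222), centre (0.509, 0.040), top at 56 mm. I'll lower the shut fingers beside it and push it over towards -y.

arm_command(increments="3 0 0 0 0 0; 5 0 -0.2 0 0 0; 5 0 -0.2 0 0 0; 5 -2 -0.2 0 0 0; 5 -2.6 -0.2 0 0 0")

```text
t: 7.82
eef_pos: [0.5094, 0.0663, 0.0452]
ee_rot: [0.707, 0.02, 0.706, -0.02]
ft_force: [0.5, 0.7, 0.0]
gripper_width: -0.0001
```

arm_command(increments="0 -0.5 0 0 0 0; 0 -1 0 0 0 0; 0 -1.5 0 0 0 0; 0 -2 0 0 0 0; 0 -2.5 0 0 0 0")

```text
t: 8.45
eef_pos: [0.5075, 0.0435, 0.0442]
ee_rot: [0.707, 0.019, 0.707, -0.019]
ft_force: [0.7, 0.1, 0.2]
gripper_width: -0.0001
```

arm_command(increments="0 -0.3 0 0 0 0; -3 -0.3 0 0 0 0; -7 -0.3 0 0 0 0; -9 3 0 0 0 0; -9 3 0 0 0 0", claw=100)

```text
t: 9.07
eef_pos: [0.5106, 0.0768, 0.1361]
ee_rot: [0.708, 0.019, 0.706, -0.017]
ft_force: [0.8, -1.2, 0.1]
gripper_width: 0.0854
```

```bash
cat >> h.py <<'E'
def wristcloud(name):
    from plant import optics
    s,P,R=cur();f=optics.grab_frame("wrist");cv2.imwrite(name,f["frame"][:,:,::-1])
    T=f["T_tool_cam"];Rw=R@T[:3,:3];tw=R@T[:3,3]+P
    return cloud(f,Rw.T,-Rw.T@tw),f
E
python3 - <<'E'
from h import *
w,f=wristcloud("pics/w2.png")
m=(w[...,2]>.01)&(w[...,2]<.03)&(abs(w[...,1]+.02)<.09)&(abs(w[...,0]-.51)<.1)
print(m.sum(),np.median(w[m][:,2]),rect(w[m][:,:2]))
go([.51,-.01,.1],down(-3))
E
```

```text
7316 0.016227189981696397 (array([508. ,   1.3]), array([ 56.9, 120. ]), 87.13, [[447.0, -24.0], [566.0, -30.0], [569.0, 27.0], [450.0, 33.0]])
t 9.12 P [0.5096 0.075  0.1349] F [-0.1 -0.2  0.8] gw 0.0856
shift cm [ 3.49 -8.49  0.47] rot [ 0.001  0.001 -0.001]
```

View pics/w2.png

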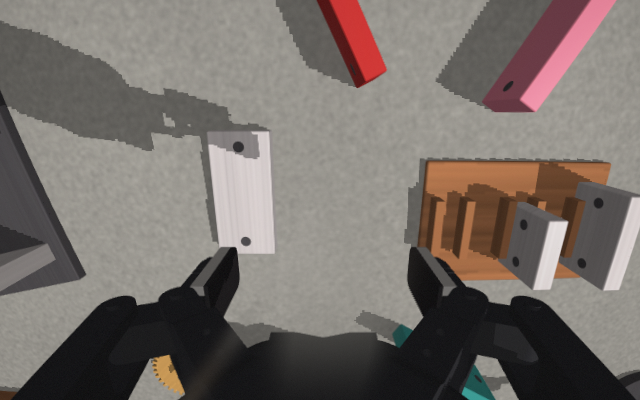

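The plate lies flat and free at pixel (240,192): 120 x 57 mm, top at 16–18 mm, centre (0.508, 0.001), angle -2.9°. Now I'll take it across its width.

arm_command(increments="0 -4 0.2 0 0 0; 0 -7.4 0.2 0 0 0; 3 -7.4 0.2 0 0 0; 8 -7.4 0.2 0 0 0; 8 -7.4 0.2 0 0 0")

```text
t: 9.75
eef_pos: [0.5034, -0.0015, 0.051]
ee_rot: [0.704, 0.019, 0.71, -0.02]
ft_force: [-1.1, 0.2, -0.4]
gripper_width: 0.0858
```

Run:
```python
from h import *
go([.508,.0015,.002],down(-2.9))
```

```text
t 9.75 P [ 0.5034 -0.0015  0.051 ] F [-1.1  0.2 -0.4] gw 0.0858
shift cm [4.89 0.33 0.49] rot [-0.004 -0.009  0.002]
```

arm_command(increments="0 0 0 0 0 0; 0 0 0 0 0 0")

```text
t: 10.0
eef_pos: [0.5085, -0.0002, 0.0559]
ee_rot: [0.708, 0.019, 0.706, -0.019]
ft_force: [0.4, 0.2, 0.3]
gripper_width: 0.0855
```

Run:
```python
from h import *
go([.508,.0015,.002],down(-2.9))
```

```text
t 10.0 P [ 5.085e-01 -2.000e-04  5.590e-02] F [0.4 0.2 0.3] gw 0.0855
shift cm [ 5.39  0.17 -0.07] rot [-0.003  0.003 -0.   ]
```

arm_command(increments="2.5 0.15 0 0 0 0; 4.5 0.15 0 0 0 0; 5.2 0.15 0 0 0 0; 5.2 0.15 0 0 0 0")

```text
t: 10.5
eef_pos: [0.5077, 0.0013, 0.0029]
ee_rot: [0.707, 0.019, 0.707, -0.019]
ft_force: [-0.1, -1.0, 0.4]
gripper_width: 0.0855
```

arm_command(increments="0 0 0 0 0 0; 0 0 0 0 0 0; 0 0 0 0 0 0; 0 0 0 0 0 0", claw=0, newtons=50)

```text
t: 11.0
eef_pos: [0.5079, 0.0013, 0.0034]
ee_rot: [0.707, 0.019, 0.706, -0.019]
ft_force: [-2.1, -0.8, 8.2]
gripper_width: 0.0546
```

arm_command(increments="-2 0 0 0 0 0; -6 0 0 0 0 0; -11 0 0 0 0 0; -15 0 0 0 0 0; -15 0 0 0 0 0")

```text
t: 11.62
eef_pos: [0.5092, 0.0014, 0.1552]
ee_rot: [0.709, 0.02, 0.705, -0.019]
ft_force: [-0.1, -0.1, -4.0]
gripper_width: 0.0543
```

```bash
cat >> h.py <<'E'
RT=tool(-RI[:,2],RI[:,1])
def inc(x,y,z): return OI+RI@np.array([x,y,z])
def where():
    s,P,R=cur();print("TCP in incline mm",((P-OI)@RI*1e3).round(1),"rot err",Rn.from_matrix(R.T@RT).as_rotvec().round(3))
E
python3 - <<'E'
from h import *
go(inc(.125,0,.075),RT)
E
```

```text
t 11.62 P [0.5092 0.0014 0.1552] F [-0.1 -0.1 -4. ] gw 0.0543
shift cm [ -2.75 -27.26   1.31] rot [-0.22  -0.515  0.058]
```

arm_command(increments="-5 -4 1 -0.06 -0.14 0.015; -6 -10 1.3 -0.12 -0.28 0.03; -6 -15 1.3 -0.18 -0.42 0.045; -6 -21 1.3 -0.22 -0.515 0.058; -6 -27 1.3 -0.22 -0.515 0.058")

```text
t: 12.25
eef_pos: [0.509, -0.1912, 0.2085]
ee_rot: [0.853, -0.037, 0.514, 0.076]
ft_force: [1.0, -0.4, -3.5]
gripper_width: 0.0544
```

arm_command(increments="0 0 0 0 0 0; 0 0 0 0 0 0")

```text
t: 12.5
eef_pos: [0.5096, -0.191, 0.209]
ee_rot: [0.853, -0.036, 0.515, 0.075]
ft_force: [1.0, -0.0, -4.0]
gripper_width: 0.0544
```

Run:
```python
from h import *
from plant import optics
go(inc(.125,0,.04),RT);where()
f=optics.grab_frame("top");cv2.imwrite("pics/t3.png",f["frame"][:,:,::-1])
w,f=wristcloud("pics/w3.png");np.savez("w3.npz",w=w)
```

```text
t 12.5 P [ 0.5096 -0.191   0.209 ] F [ 1. -0. -4.] gw 0.0544
shift cm [ 5.   -8.   -2.41] rot [-0.012 -0.038 -0.013]
TCP in incline mm [152.  79.  90.] rot err [-0.012 -0.038 -0.013]
```

View pics/w3.png

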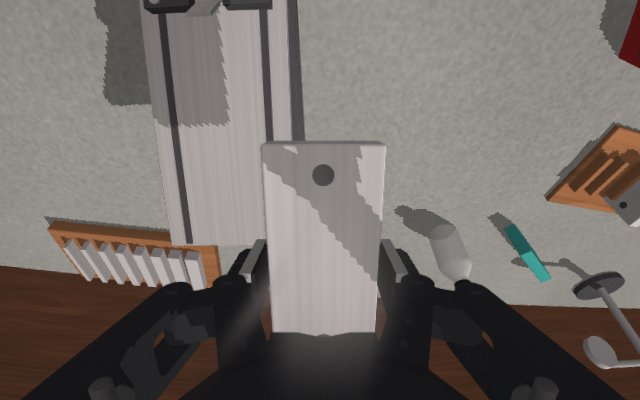

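View pics/t3.png

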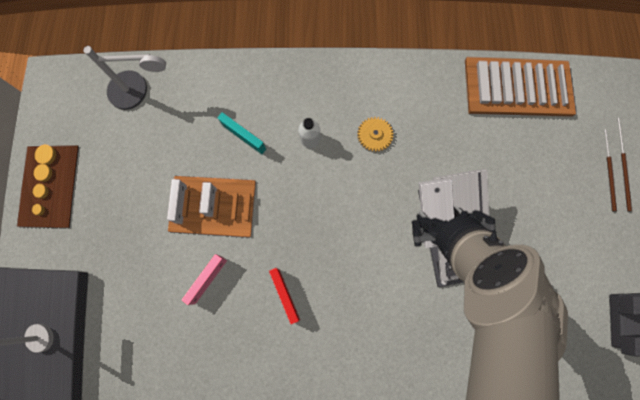

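Run:
```python
from h import *
w=np.load("w3.npz")["w"]
s,P,R=cur()
q=(w-P)@R
pl=q[150:330,270:378].reshape(-1,3);pl=pl[abs(pl[:,0]+.0146)<.012]
print("plate top in tool",len(pl),np.median(pl,0),rect(pl[:,1:]))
c=np.linalg.lstsq(np.c_[pl[:,1:],np.ones(len(pl))],pl[:,0],rcond=None)[0];print("tilt",c)
# incline from wrist
i=((w-OI)@RI)
m=(i[...,2]>-.012)&(i[...,2]<.012)&(i[...,0]>.03)&(i[...,0]<.19)&(abs(i[...,1])<.07)
a=i[m];c=np.linalg.lstsq(np.c_[a[:,:2],np.ones(len(a))],a[:,2],rcond=None)[0];print("inc plane resid",c,len(a),rect(a[:,:2]))
b=i[(abs(i[...,2]-.012)<.006)&(i[...,0]>-.02)&(i[...,0]<.06)&(abs(i[...,1])<.05)];print(len(b),rect(b[:,:2]) if len(b) else 0)
```

```text
plate top in tool 19266 [-1.29431645e-02  9.80256981e-06 -1.55093463e-02] (array([  0.1, -10. ]), array([96.3, 56.2]), 89.93, [[-28.0, -58.0], [28.0, -58.0], [28.0, 38.0], [-28.0, 38.0]])
tilt [ 0.00025541  0.00398019 -0.01288841]
inc plane resid [-0.00077954  0.00110107 -0.0021895 ] 22493 (array([107.5,   0.9]), array([156.1, 111.2]), 0.69, [[29.0, 56.0], [30.0, -56.0], [186.0, -54.0], [185.0, 57.0]])
870 (array([ 2.1, -0.1]), array([90.3, 11. ]), 88.22, [[-5.0, -45.0], [6.0, -45.0], [9.0, 45.0], [-2.0, 45.0]])
```

arm_command(increments="0 -4 -1 -0.012 -0.038 -0.013; 0 -8 -2.4 -0.012 -0.038 -0.013; 2 -8 -2.4 -0.012 -0.038 -0.013; 3 -8 -2.4 -0.012 -0.038 -0.013; 3 -8 -2.4 -0.012 -0.038 -0.013")

```text
t: 13.22
eef_pos: [0.5171, -0.2692, 0.1709]
ee_rot: [0.863, -0.043, 0.497, 0.075]
ft_force: [0.5, -0.1, -2.9]
gripper_width: 0.0545
```

arm_command(increments="0 0 0 0 0 0; 0 0 0 0 0 0")

```text
t: 13.48
eef_pos: [0.5175, -0.2703, 0.1724]
ee_rot: [0.864, -0.044, 0.496, 0.074]
ft_force: [0.8, -0.3, -2.9]
gripper_width: 0.0547
```

Run:
```python
from h import *
go(inc(.125,0,.02),RT);where()
w,f=wristcloud("pics/w4.png");np.savez("w4.npz",w=w)
i=((w-OI)@RI)
m=(i[...,2]>-.012)&(i[...,2]<.012)&(i[...,0]>.02)&(i[...,0]<.19)&(abs(i[...,1])<.07)
a=i[m];c=np.linalg.lstsq(np.c_[a[:,:2],np.ones(len(a))],a[:,2],rcond=None)[0];print("inc plane resid",c,len(a),rect(a[:,:2]))
```

```text
t 13.47 P [ 0.5175 -0.2703  0.1724] F [ 0.8 -0.3 -2.9] gw 0.0547
shift cm [ 4.12  0.06 -0.39] rot [0.003 0.004 0.002]
TCP in incline mm [128.7  -0.5  61.2] rot err [0.003 0.004 0.002]
inc plane resid [-0.0013539   0.00318104 -0.0021278 ] 16175 (array([87.9,  0.6]), array([110.9, 135.8]), 90.0, [[20.0, -55.0], [156.0, -55.0], [156.0, 56.0], [20.0, 56.0]])
```

View pics/w4.png

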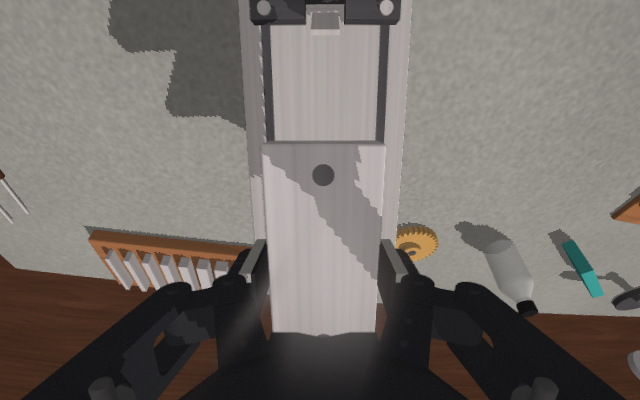

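Wrist view: the plate (centre column 323) lies over the middle of the slope, with the ledge and lever clear at row ~20. Measured ledge face is at x ≈ 7 mm. I'll lower the plate slowly.

arm_command(increments="1.5 0.05 -0.3 0 0 0; 3 0.05 -0.3 0 0 0; 4 0.05 -0.3 0 0 0; 4.6 0.05 -0.3 0 0 0; 5 0.05 -0.3 0 0 0")

```text
t: 14.15
eef_pos: [0.5394, -0.2668, 0.1267]
ee_rot: [0.864, -0.043, 0.497, 0.074]
ft_force: [-0.3, -0.0, -3.5]
gripper_width: 0.0545
```

arm_command(increments="0.1 0 0 0 0 0; 0.2 0 0 0 0 0; 0.3 0 0 0 0 0; 0.3 0 0 0 0 0")

```text
t: 14.65
eef_pos: [0.5407, -0.2665, 0.1245]
ee_rot: [0.864, -0.044, 0.497, 0.073]
ft_force: [0.1, 0.4, -3.4]
gripper_width: 0.0542
```

Run:
```python
from h import *
go(inc(.125,0,.0034),RT);where()
```

```text
t 14.65 P [ 0.5407 -0.2665  0.1245] F [ 0.1  0.4 -3.4] gw 0.0542
shift cm [ 0.46  0.07 -0.02] rot [0.001 0.003 0.002]
TCP in incline mm [125.1  -0.7   8. ] rot err [0.001 0.003 0.002]
```

arm_command(increments="0.1 0.06 0 0 0 0; 0.2 0.06 0 0 0 0; 0.3 0.06 0 0 0 0; 0.3 0.06 0 0 0 0")

```text
t: 15.15
eef_pos: [0.5421, -0.2656, 0.1217]
ee_rot: [0.864, -0.043, 0.497, 0.074]
ft_force: [0.1, -1.2, -3.5]
gripper_width: 0.0545
```

arm_command(increments="0.05 0 0 0 0 0; 0.1 0 0 0 0 0; 0.1 0 0 0 0 0")

```text
t: 15.52
eef_pos: [0.5425, -0.2655, 0.1209]
ee_rot: [0.864, -0.043, 0.497, 0.074]
ft_force: [0.0, -0.1, -3.4]
gripper_width: 0.0546
```

arm_command(increments="0.05 0 0 0 0 0; 0.1 0 0 0 0 0; 0.1 0 0 0 0 0")

```text
t: 15.9
eef_pos: [0.5431, -0.2655, 0.1201]
ee_rot: [0.864, -0.043, 0.497, 0.074]
ft_force: [-0.7, 0.4, -2.8]
gripper_width: 0.0545
```

arm_command(increments="0.05 0 0 0 0 0; 0.05 0 0 0 0 0; 0.1 0 0 0 0 0; 0.1 0 0 0 0 0")

```text
t: 16.4
eef_pos: [0.5432, -0.2655, 0.1199]
ee_rot: [0.864, -0.043, 0.497, 0.074]
ft_force: [-8.5, 0.1, 8.5]
gripper_width: 0.0541
```

arm_command(increments="0.05 0 0 0 0 0; 0.05 0 0 0 0 0; 0.05 0 0 0 0 0")

```text
t: 16.77
eef_pos: [0.5432, -0.2655, 0.1198]
ee_rot: [0.864, -0.043, 0.497, 0.074]
ft_force: [-12.1, 0.9, 15.0]
gripper_width: 0.0543
```

In contact with the slope. I'll ease off to a light press and slide down.

arm_command(increments="-0.1 0 0 0 0 0; -0.1 0 -0.5 0 0 0; -0.1 0 -1 0 0 0; -0.1 0 -1.5 0 0 0; -0.1 0 -2 0 0 0")

```text
t: 17.4
eef_pos: [0.5276, -0.2693, 0.1108]
ee_rot: [0.864, -0.044, 0.495, 0.073]
ft_force: [-1.0, 0.3, 5.7]
gripper_width: 0.0539
```

Run:
```python
from h import *
where();print(cur()[0]["ft_force"])
```

```text
TCP in incline mm [106.7  -1.2   2.8] rot err [0.001 0.006 0.004]
[-0.97898984  0.25695331  5.65465253]
```

arm_command(increments="0 0.05 -0.4 0 0 0; 0 0.1 -0.8 0 0 0; 0 0.1 -1.2 0 0 0; 0 0.1 -1.6 0 0 0; 0 0.1 -2 0 0 0")

```text
t: 18.02
eef_pos: [0.5107, -0.2714, 0.1009]
ee_rot: [0.865, -0.044, 0.495, 0.073]
ft_force: [-0.2, -0.4, 6.5]
gripper_width: 0.0545
```

Run:
```python
from h import *
where()
w,f=wristcloud("pics/w5.png")
cv2.imwrite("pics/w5c.png",cv2.resize(f["frame"][0:220,180:480],(750,550),interpolation=2)[:,:,::-1])
```

```text
TCP in incline mm [87.  -0.4  2.8] rot err [0.001 0.006 0.004]
```

View pics/w5c.png

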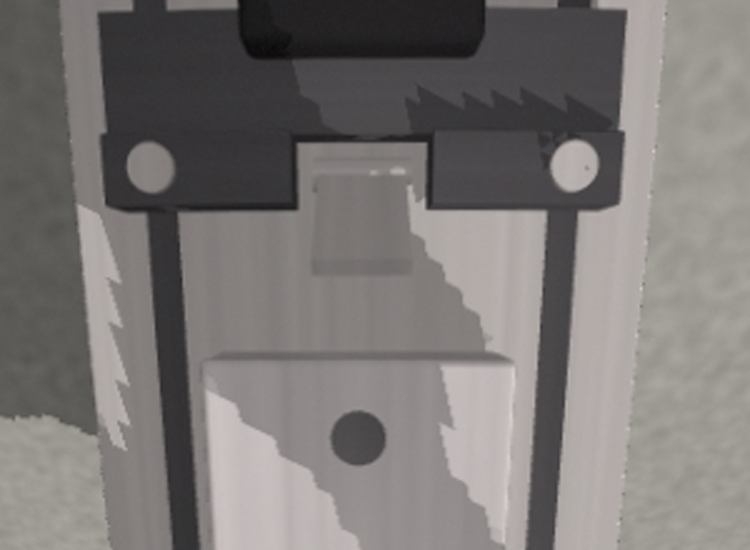

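The crop shows the plate end at row 355, straight and centred (columns 203–515, lever at 312–412, slots symmetric). The ledge face is at row 208, about 22–28 mm away. I'll keep sliding, more slowly.

arm_command(increments="0 0.03 -0.3 0 0 0; 0 0.03 -0.6 0 0 0; 0 0.03 -0.9 0 0 0; 0 0.03 -1.2 0 0 0; 0 0.03 -1.5 0 0 0")

```text
t: 18.7
eef_pos: [0.4981, -0.2735, 0.0936]
ee_rot: [0.865, -0.044, 0.495, 0.073]
ft_force: [0.3, -0.6, 8.2]
gripper_width: 0.0547
```

arm_command(increments="0 0 -0.1 0 0 0; 0 0 -0.2 0 0 0; 0 0 -0.3 0 0 0; 0 0 -0.3 0 0 0")

```text
t: 19.2
eef_pos: [0.4955, -0.274, 0.092]
ee_rot: [0.865, -0.044, 0.495, 0.072]
ft_force: [-0.4, -0.7, 7.5]
gripper_width: 0.0545
```

arm_command(increments="0 0 -0.1 0 0 0; 0 0 -0.15 0 0 0; 0 0 -0.2 0 0 0; 0 0 -0.2 0 0 0")

```text
t: 19.7
eef_pos: [0.494, -0.2742, 0.0912]
ee_rot: [0.865, -0.044, 0.495, 0.073]
ft_force: [-0.5, -0.7, 9.1]
gripper_width: 0.0546
```

Run:
```python
from h import *
where()
w,f=wristcloud("pics/w6.png")
cv2.imwrite("pics/w6c.png",cv2.resize(f["frame"][0:220,180:480],(750,550),interpolation=2)[:,:,::-1])
```

```text
TCP in incline mm [67.5 -0.4  2.7] rot err [0.002 0.007 0.005]
```

View pics/w6c.png

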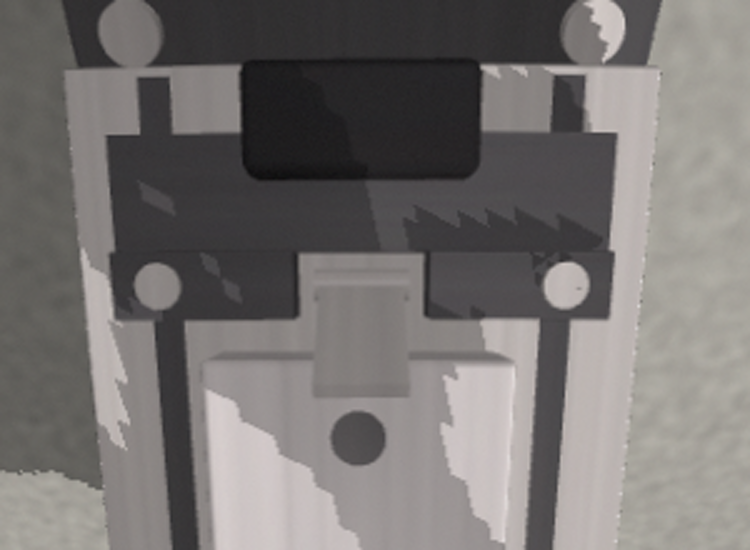

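Plate end at row 357 is about 7 mm from the ledge face (row 320). The taller lever leans over it, about to touch. I'll go on in small steps.

arm_command(increments="0 0 -0.1 0 0 0; 0 0 -0.2 0 0 0; 0 0 -0.3 0 0 0; 0 0 -0.3 0 0 0")

```text
t: 20.25
eef_pos: [0.4916, -0.2748, 0.0897]
ee_rot: [0.865, -0.044, 0.495, 0.072]
ft_force: [0.3, 0.3, 8.3]
gripper_width: 0.0546
```

arm_command(increments="0 0 -0.05 0 0 0; 0 0 -0.1 0 0 0; 0 0 -0.15 0 0 0; 0 0 -0.15 0 0 0")

```text
t: 20.75
eef_pos: [0.4905, -0.2749, 0.0891]
ee_rot: [0.865, -0.045, 0.495, 0.073]
ft_force: [-0.1, -0.6, 9.2]
gripper_width: 0.0546
```

arm_command(increments="0 0 -0.05 0 0 0; 0 0 -0.1 0 0 0; 0 0 -0.1 0 0 0")

```text
t: 21.12
eef_pos: [0.4896, -0.2751, 0.0886]
ee_rot: [0.865, -0.045, 0.495, 0.072]
ft_force: [0.5, 0.1, 8.8]
gripper_width: 0.0543
```

Run:
```python
from h import *
where();s,P,R=cur();print(RI.T@s["ft_force"])
```

```text
TCP in incline mm [62.3 -0.5  2.8] rot err [0.002 0.007 0.005]
[4.81604771 0.05702436 7.38250207]
```

arm_command(increments="0 0 -0.05 0 0 0; 0 0 -0.1 0 0 0; 0 0 -0.1 0 0 0")

```text
t: 21.5
eef_pos: [0.4888, -0.2753, 0.0881]
ee_rot: [0.865, -0.045, 0.495, 0.072]
ft_force: [1.1, 0.8, 9.8]
gripper_width: 0.0544
```

arm_command(increments="0 0 -0.05 0 0 0; 0 0 -0.1 0 0 0; 0 0 -0.1 0 0 0")

```text
t: 21.88
eef_pos: [0.4884, -0.2753, 0.0879]
ee_rot: [0.865, -0.045, 0.495, 0.073]
ft_force: [1.2, -0.3, 10.5]
gripper_width: 0.0546
```

Run:
```python
from h import *
where();s,P,R=cur();print(RI.T@s["ft_force"])
w,f=wristcloud("pics/w7.png");print(f["T_tool_cam"].round(3))
cv2.imwrite("pics/w7c.png",cv2.resize(f["frame"][0:220,180:480],(750,550),interpolation=2)[:,:,::-1])
```

```text
TCP in incline mm [60.9 -0.5  2.8] rot err [0.002 0.008 0.005]
[ 6.18553815 -0.4570447   8.53535222]
[[-0.    -0.278  0.961 -0.141]
 [ 1.     0.001  0.001  0.   ]
 [-0.001  0.961  0.278 -0.072]
 [ 0.     0.     0.     1.   ]]
```

View pics/w7c.png

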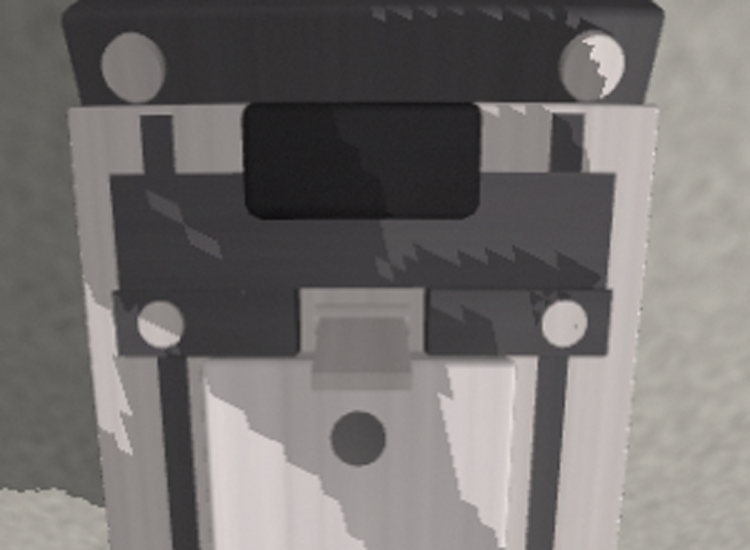

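Plate end (row 358) now meets the ledge face (row 356), and the lever is visibly pressed. One more firm but small push.

arm_command(increments="0 0 -0.05 0 0 0; 0 0 -0.1 0 0 0; 0 0 -0.1 0 0 0")

```text
t: 22.3
eef_pos: [0.4884, -0.2753, 0.0879]
ee_rot: [0.865, -0.045, 0.494, 0.073]
ft_force: [2.9, 1.9, 10.2]
gripper_width: 0.0546
```

Run:
```python
from h import *
where();s,P,R=cur();print(RI.T@s["ft_force"])
```

```text
TCP in incline mm [60.9 -0.5  2.8] rot err [0.003 0.009 0.005]
[7.80457405 1.35133404 7.2360634 ]
```

arm_command(increments="0 0 -0.05 0 0 0; 0 0 -0.1 0 0 0; 0 0 -0.1 0 0 0")

```text
t: 22.68
eef_pos: [0.4884, -0.2753, 0.0878]
ee_rot: [0.865, -0.045, 0.494, 0.073]
ft_force: [5.2, 2.0, 11.8]
gripper_width: 0.0542
```

Run:
```python
from h import *
where();s,P,R=cur();print(RI.T@s["ft_force"])
```

```text
TCP in incline mm [60.9 -0.5  2.8] rot err [0.004 0.01  0.005]
[10.64709842  1.07428604  7.494598  ]
```

Firm stop: two 1 mm commands gave no motion and the force along the slope rose to 10.6 N. I'll ease slightly and let go.

arm_command(increments="-0.05 0 0.05 0 0 0; -0.05 0 0.05 0 0 0; -0.05 0 0.05 0 0 0; -0.05 0 0.05 0 0 0; -0.05 0 0.05 0 0 0", claw=100)

```text
t: 23.3
eef_pos: [0.4839, -0.2745, 0.0853]
ee_rot: [0.864, -0.043, 0.497, 0.073]
ft_force: [-0.2, -0.4, 0.5]
gripper_width: 0.0853
```

arm_command(increments="-1 0 0 0 0 0; -4 0 0 0 0 0; -8 0 0 0 0 0; -12 0 0 0 0 0; -12 0 0 0 0 0")

```text
t: 23.92
eef_pos: [0.4241, -0.2864, 0.1917]
ee_rot: [0.864, -0.045, 0.496, 0.071]
ft_force: [0.1, -0.4, -0.3]
gripper_width: 0.0853
```

Run:
```python
from h import *
where()
w,f=wristcloud("pics/w8.png")
i=(w-OI)@RI
m=(abs(i[...,2]-.018)<.005)&(i[...,0]>.0)&(i[...,0]<.15)&(abs(i[...,1])<.05)
b=i[m];b=b[(b[:,0]>.02)];print(np.median(b[:,2]),rect(b[:,:2]))
c=np.linalg.lstsq(np.c_[b[:,:2],np.ones(len(b))],b[:,2],rcond=None)[0];print(c)
cv2.imwrite("pics/w8c.png",cv2.resize(f["frame"][0:300,160:480],(640,600),interpolation=2)[:,:,::-1])
```

```text
TCP in incline mm [ 56.4  -0.4 125.3] rot err [0.001 0.004 0.008]
0.015724148818983992 (array([70. , -0.4]), array([100.2,  56.1]), 0.28, [[20.0, 27.0], [20.0, -29.0], [120.0, -28.0], [120.0, 28.0]])
[-0.00050857  0.0022366   0.01575037]
```

View pics/w8c.png

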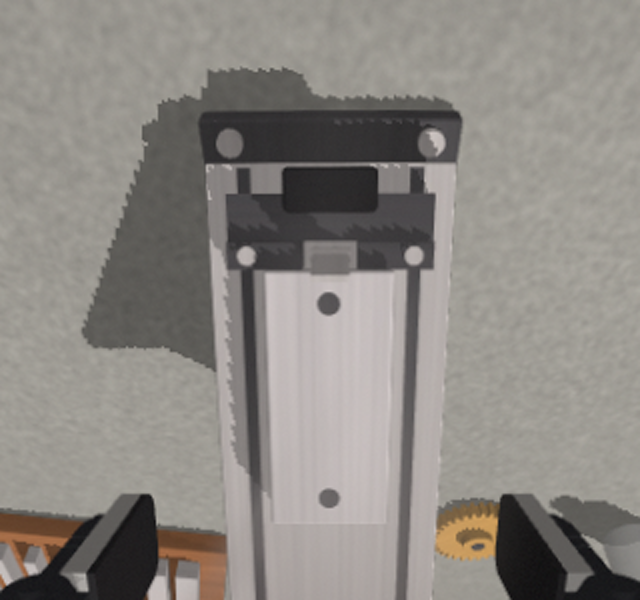

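Run:
```python
from h import *
w,f=wristcloud("pics/w9.png")
i=(w-OI)@RI*1e3
cv2.imwrite("pics/w9c.png",cv2.resize(f["frame"][110:160,270:380],(770,350),interpolation=2)[:,:,::-1])
for y0,y1 in[(-25,-14),(14,25),(-6,6)]:
    m=(i[...,1]>y0)&(i[...,1]<y1)&(i[...,0]>-15)&(i[...,0]<25)&(i[...,2]>3)
    b=i[m];o=np.argsort(b[:,0]);b=b[o]
    print(y0,[(k,round(float(np.median(b[(b[:,0]>=k)&(b[:,0]<k+2),2])),1)) for k in range(-14,24,2) if ((b[:,0]>=k)&(b[:,0]<k+2)).any()])
m=(abs(i[...,2]-16)<3)&(i[...,0]>-5)&(i[...,0]<150)&(abs(abs(i[...,1])-20)<6)
print(np.percentile(i[m][:,0],[0.2,1,99,99.8]))
```

```text
-25 [(-14, 5.6), (-12, 9.8), (-10, 9.8), (-8, 9.6), (-6, 9.4), (-4, 9.5), (-2, 9.7), (0, 15.3), (2, 15.7), (4, 15.8), (6, 15.3), (8, 15.6), (10, 15.4), (12, 15.7), (14, 16.0), (16, 16.1), (18, 15.7), (20, 15.7), (22, 15.5)]
14 [(-14, 5.7), (-12, 9.8), (-10, 9.8), (-8, 9.7), (-6, 9.8), (-4, 9.8), (-2, 9.9), (0, 15.3), (2, 15.9), (4, 15.6), (6, 15.5), (8, 15.7), (10, 15.7), (12, 15.7), (14, 15.6), (16, 15.7), (18, 15.7), (20, 15.7), (22, 15.8)]
-6 [(-14, 5.6), (-8, 3.5), (-6, 8.6), (-4, 14.8), (-2, 20.9), (0, 27.7), (2, 28.4), (4, 15.8), (6, 15.8), (8, 15.9), (10, 15.8), (12, 15.8), (14, 16.1), (16, 15.9), (18, 15.9), (20, 15.8), (22, 15.5)]
[  0.63368804   1.49511489 118.35646954 119.7805081 ]
```

View pics/w9c.png

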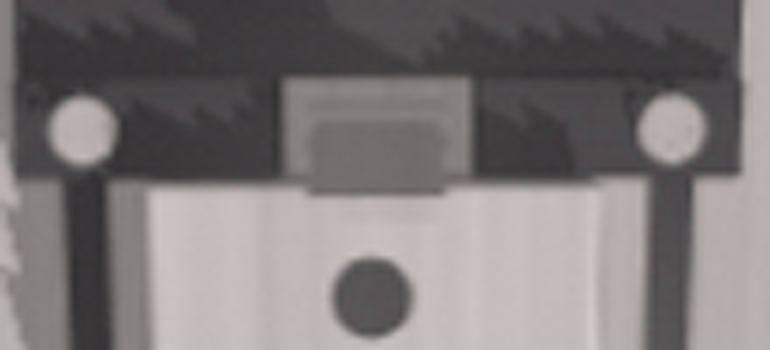

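The plate is flush: the height profile steps straight from the ledge top to the plate with no gap. The lever tip is only about 3 mm past the face (11 mm when free). I'll hand it in.

Run:
```python
from plant import bot
s=bot.get_state();print(s["t"],s["ft_force"],abs(s["qd"]).max());print(bot.sign_off())
```

```text
24.025 [ 0.12236944 -0.91362715 -0.5272249 ] 0.03274768816052578
the job is handed in; nothing more can be done
None
```

The longest plate is on the inclined fixture, flush against the ledge with the lever pressed. It is let go of, and I handed the job in at 24.0 s of the 72 s allowed. No verdict was reported.

I took the 120 mm plate out of the rack and stood it on the free bench. I pushed it flat, let go, and took it again across its width. I then laid it on the slope and slid it down in small steps until it stopped firmly, with about 11 N along the slope. The highest contact force I read was about 20 N, against the 80 N limit.

**Last checks (wrist camera, after letting go):**
- **Position:** the plate's centre is at incline x about 60 mm and y about -0.4 mm, and its length is 0.3° off the slope's direction.
- **Flatness:** it lies parallel to the slope within 0.003 rad.
- **Ledge:** I could see no gap between the plate's end and the ledge.
- **Lever:** the tip stands about 3 mm past the ledge face, against 11 mm when free. That fits the fully pressed position, but I could not read the lever angle directly.

**Disagreements:** heights on the fixture read about 2 mm lower from the wrist camera than my model of the slope, which was fitted to the top camera. That is within the stated calibration. My first estimate of the ledge face, x about 7 mm, was off. Touch and the final picture put it at about x 0 to 1 mm.

I did not re-measure the other plates, the gear or the bottle at the end. I never reached for them, and nothing in the readings suggested I had touched them.

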